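# Make the reel stand ready for loading

### The job

Get the bench reel stand ready for a fresh reel: take the loose metal spindle out of its slanted holster, stand it upright in the stand's socket cup, seated on the bottom, and let go of it. Then push the sprung tension arm back by its idler roller, past the click of its ratchet pawl and clearly on beyond it towards the back stop, and hold it there: the job finishes while you are still holding the arm compressed against its spring, with you and not the pawl carrying it. Do not disturb the empty reel, carton, jar and screwdriver lying about.

Things in the scene. Friction and masses are not known exactly. Their poses are not given: they have to be found in the camera images.
- spindle: loose plain aluminium rod, 16 mm diameter, 170 mm long, about 100 g, with a 19 mm diameter ring 85 to 89 mm from its foot. Origin: centre of its foot end; its z axis runs along the rod from foot to top. It starts in the holster, leaning 30 degrees from vertical; about 90 mm of it sticks out and it pulls out along its own axis
- holster: fixed slanted black tube (29 mm outside diameter, 75 mm long) on a wooden foot 110 x 80 mm. Origin: centre of its underside; the tube leans 30 degrees from vertical towards the holster's -x axis, its mouth about 95 mm above the bench. Stands to the left or to the right of the reel stand
- socket_mouth (a point): centre of the mouth of the socket cup on the reel stand (fixed grey base plate 160 x 300 x 12 mm); the mouth, 62 mm above the bench, is a funnel about 38 mm wide inside that narrows over 16 mm to a bore 22 mm wide
- socket_floor (a point): centre of the flat floor of that bore, 17 mm above the bench, 45 mm below the mouth. The seated spindle's foot rests here and its top is then 187 mm above the bench
- pivot_axis (a point): point on the vertical hinge axis of the tension arm, 40 mm above the bench
- idler (a point): centre of the idler roller, an upright white cylinder 28 mm in diameter, on the free end of the flat steel tension arm, 110 mm from the hinge axis; it stands from 48 to 110 mm above the bench (this point: 80 mm) and moves with the arm. It does not spin. The arm's bar lies 34 to 44 mm above the bench; nothing else on this end of the stand is higher than 44 mm
- tension_arm (a joint): angle of the tension arm, rad: 0 at rest against its front stop, grows as the roller is pushed back (clockwise seen from above, away from the robot), end stop at 0.80. A spring always drives it back to 0: about 6 N at the roller at rest, 10 to 13 N beyond the click. From about 0.27 on the arm also rides over a sprung brass pawl (1 to 3 N more); at about 0.48 to 0.5 the pawl clicks up behind it, and if let go beyond that the arm would come to rest on the pawl at about 0.48
- empty_reel: bystander: grey plastic reel lying flat, 90 mm diameter, 44 mm high; origin at the centre of its underside. It stands on the side of the reel stand opposite the holster
- carton: bystander: cardboard carton 70 x 120 x 50 mm, origin at the centre of its underside
- glue_jar: bystander: closed jar, 64 mm diameter, 75 mm high, origin at the centre of its underside
- screwdriver: bystander: screwdriver lying flat, origin at the middle of its underside
Mind the look-alikes: they are no part of the job. Several things have the shape of the spindle; the one meant has the colours described above.

How it is judged:
By the outcome, as a careful person would: the job done as asked, in the order asked, and still so for the second after the job is handed in, while the arm keeps its last pose, push and grip.
It also fails if it takes over 51 s, if anything falls off the work surface, if the arm or the gripper's body presses on something with over 40 N, if the wrist force passes 120 N, or if a joint passes its speed limit or range.

### The arm

A 6-joint arm with a two-finger parallel gripper is mounted at the origin on the work surface. World frame = base frame: x ahead of the robot, y to its left, z up, the work surface at z = 0. Lengths are in m, angles in rad, forces in N, time in s.
With the tool pointing down it reaches from about 0.425 to 0.95 m from the base axis. Payload 3.5 kg.
Tool frame: the origin (TCP) lies midway between the tips of the shut fingers; the grasp point (between the pads) lies ctrl.grasp_offset behind it (ctrl.grasp_offset is the distance from the TCP to the grasp point, in m); x points along the fingers, y is the direction in which the jaws open and shut, and the axes are right-handed (so a half turn about x gives the same grasp; the last joint's range is limited). The gripper opens to 85 mm and grips with 20 to 120 N. Pads are 22 mm wide; open, the fingers measure 114 mm over their backs; the gripper's body (76 mm by 85 mm) begins 54 mm behind the grasp point. The pads swing forward as they close: fully open they stand 13 mm farther back than shut.
Start: joints at [1.069, 0.286, 1.577, -0, 1.279, -0.15], TCP at [0.233, 0.634, 0.231] pointing down, gripper open.
Joint ranges: [-2.77, 2.77], [-0.9, 2.22], [0.21, 2.48], [-1.53, 4.67], [0.24, 2.81], [-2.84, 2.84]. Speed limits (rad/s): [2.79, 2.79, 3.14, 3.14, 3.14, 3.14].

### API

Orientations are given as a unit quaternion [x, y, z, w].
In Python, from plant import readout, read_camera, sign_off, ctrl gives the robot as it stands.
- The arm moves only by the tool drive_tool, never from a script. Its argument "steps" is a list of rows, each a list of 5 numbers: the shift along the tool's x, y, z in cm, then the turn about the tool's x in degrees, then the opening, from 0 (shut) to 1 (fully open). A call has 1 to 10 rows; each row shifts and turns the commanded pose from where the row before left it, along the tool's axes as they then stand; what a row does not reach is not made up. A row lasts 1/10 s, in which the tool goes at most 50 mm and 8.59 degrees, less where a joint would pass 70% of its speed; a pose out of reach is approached as far as the arm can. A call is refused whole if a number of a shift passes 5 or a number of a turn 8.59, either way. A call with a gripper value outside its range is refused whole. The fingers move at their own pace and stop on an object; "force" is the grip in N (left out, the last holds). Time passes only in rows, so rows that do not move let the fingers close. It gives the time, the measured TCP pose, the force and the opening at its end, in the units of the state.
- readout.get_state(): the state, without advancing time (a new reading comes with each control period).
- read_camera(name): name is "side" or "top" or "wrist"; returns a dict with "frame" (384x512x3 uint8, red, green, blue), "vertical_fov" (degrees; the focal length in pixels is half the picture's height over the tangent of half this angle, whatever the lens; pixels are square), "cx", "cy" (the principal point, pixels), "eye" and "orientation" of the camera in the world. Camera axes: x right, y up, looking along -z (the intrinsics and any distortion apply to the point x, -y, -z); pixel columns grow to the right and rows downward; lengths in m; the calibration is good to about 2 mm. A picture is of the moment at which its call begins. There is no depth.
- sign_off(): hands the job in, once; it reports no verdict.
The state is a dict: "time": time; "qpos": joint angles; "dq": joint speeds; "joint_efforts": joint torques, N m; "eef_pos": TCP position; "tcp_rot": TCP orientation; "contact_force": force on the tool from outside, world axes, zero at the start; "wrist_torque": the same for the moment, N m; "opening": opening from 0.0 (shut) to 1.0 (fully open).
Only numpy, scipy, OpenCV 4.12 (cv2) and the standard library are available. Lean on these libraries where they do the work, as an engineer would, in place of code of your own. Each camera call takes 0.05 s, during which the arm holds its last target. There are 200 camera calls.

## Working session

There is one attempt and no reset: what is moved stays moved. The work goes in short steps, Python scripts to look and compute and a tool call to move; the robot and the scene stay as the last step left them, time stands still between calls to the robot, and variables do not carry over. Pictures are saved under pics/ and viewed, about 8 in all and at most 12, crops included, and the job is handed in when it is done.

Besides the shell and the picture viewer there is one more tool, called after ">>>" in YAML: its name, and indented under it one key for each argument. drive_tool: Moves the arm, as the interface text tells. Its arguments: {"type":"object","properties":{"steps":{"type":"array","items":{"type":"array","items":{"type":"number"}}},"force":{"type":"number"}},"required":["steps"]}

```bash
mkdir -p pics; ls
cat > h.py <<'E'
import numpy as np, cv2
from scipy.spatial.transform import Rotation as R
from plant import readout, read_camera, sign_off, ctrl
def cam(n,save=None):
    c=read_camera(n)
    if save: cv2.imwrite('pics/'+save,c['frame'][:,:,::-1])
    return c
def K(c):
    h=c['frame'].shape[0]; f=h/2/np.tan(np.radians(c['vertical_fov'])/2); return f
def ray(c,u,v):
    f=K(c); d=np.array([(u-c['cx'])/f,-(v-c['cy'])/f,-1.])
    return np.array(c['eye']),R.from_quat(c['orientation']).apply(d)
def atz(c,u,v,z):
    e,d=ray(c,u,v); return e+d*(z-e[2])/d[2]
def proj(c,p):
    q=R.from_quat(c['orientation']).inv().apply(np.atleast_2d(p)-np.array(c['eye'])); f=K(c)
    return np.c_[c['cx']+f*q[:,0]/-q[:,2], c['cy']-f*q[:,1]/-q[:,2]]
def tri(c1,p1,c2,p2):
    a,d=ray(c1,*p1); b,e=ray(c2,*p2); d/=np.linalg.norm(d); e/=np.linalg.norm(e)
    s=np.linalg.lstsq(np.c_[d,-e],b-a,rcond=None)[0]; p=a+s[0]*d;q=b+s[1]*e
    return (p+q)/2,np.linalg.norm(p-q)
E
python3 - <<'E'
from h import *
import pickle
cs={n:cam(n) for n in('side','top')}
pickle.dump(cs,open('cs.pkl','wb'))
for n,c in cs.items():
    print(n,{k:v for k,v in c.items() if k!='frame'})
    cv2.imwrite(f'pics/{n}0.png',cv2.resize(c['frame'][:,:,::-1],(800,600),interpolation=cv2.INTER_CUBIC))
print(readout.get_state(),ctrl.grasp_offset)
E
```

```text
pics
side {'vertical_fov': 43.40856351987294, 'cx': 261.21526502659117, 'cy': 190.8501656573512, 'eye': array([ 0.46301716, -0.85780901,  1.02946974]), 'orientation': array([ 0.33898967, -0.02492288, -0.06598424,  0.93814228])}
top {'vertical_fov': 52.60894886555843, 'cx': 252.237845372121, 'cy': 189.2336421104227, 'eye': array([ 0.46659019, -0.06315518,  1.18557657]), 'orientation': array([ 0.02866167, -0.04380604, -0.70533979,  0.70693375])}
{'time': 0.1, 'qpos': array([ 1.06894808e+00,  2.87108254e-01,  1.57800520e+00, -6.50736001e-06,
        1.27861382e+00, -1.49986527e-01]), 'dq': array([-0.00163525, -0.00103503, -0.00363382, -0.00188945, -0.00243896,
        0.00193812]), 'joint_efforts': array([ 1.33530026e-03, -4.07291973e+01, -2.93700564e+01, -9.29920111e-05,
        3.34487857e-03,  1.30262836e-05]), 'eef_pos': array([0.23231612, 0.63313774, 0.23007847]), 'tcp_rot': array([ 0.12304475,  0.69643118, -0.12447611,  0.69595208]), 'contact_force': array([-1.0723107 , -0.19235083, -0.91956319]), 'wrist_torque': array([-0.01854733,  0.02397707, -0.00123487]), 'opening': 1.0034174036348633} 0.0187
```

View pics/top0.png

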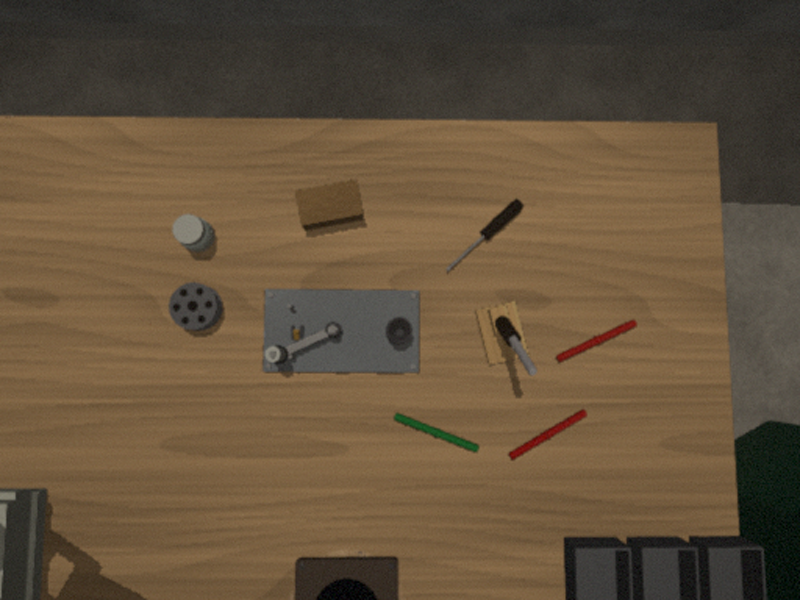

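View pics/side0.png

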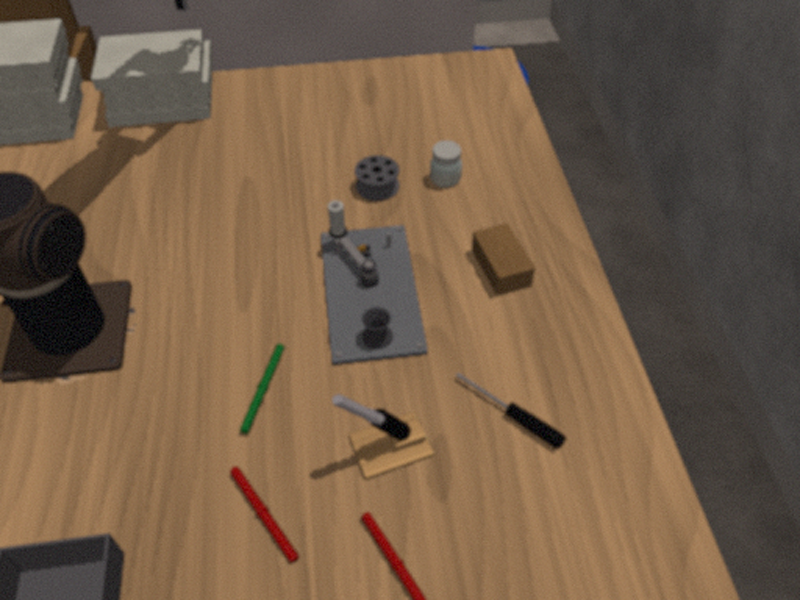

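Top view: candidates are the grey rod in the black holster (515,345), red rods (597,341) and (548,435), and green rod (437,432). The plain aluminium one in the holster is meant. The socket cup is at (399,331), the idler at (276,353) and the hinge at (333,330). The side view agrees: rod tip (337,400), cup (376,318), roller (337,205).

Run:
```python
from h import *
import pickle
cs=pickle.load(open('cs.pkl','rb'))
def crop(n,x,y,w,h,W,H): return cv2.resize(cs[n]['frame'][y:y+h,x:x+w,::-1],(W,H),interpolation=cv2.INTER_CUBIC)
# 400x300 tiles
a=crop('top',300,190,53,40,400,300); b=crop('side',205,245,80,60,400,300)
c=crop('top',165,185,107,80,400,300); d=crop('side',195,120,80,60,400,300)
e=crop('side',215,180,53,40,400,300)
cv2.imwrite('pics/c1.png',np.vstack([np.hstack([a,b]),np.hstack([c,d])]))
s=1.5625
T,S=cs['top'],cs['side']
for nm,p,q in [('tip',(532,372),(337,400)),('mouthtube',(511,334),(385,418)),('sock',(399,331),(376,316)),('idlertop',(276,354),(336,205)),('pivot',(333,330),(368,266))]:
    print(nm,tri(T,np.array(p)/s,S,np.array(q)/s))
```

```text
tip (array([ 0.44525832, -0.31433791,  0.17359261]), np.float64(0.0027003187295623777))
mouthtube (array([ 0.51059855, -0.29906765,  0.0868213 ]), np.float64(0.0003307934361731073))
sock (array([ 0.5183408 , -0.09617606,  0.06739149]), np.float64(0.004052912053209707))
idlertop (array([0.4748351 , 0.11992529, 0.1181916 ]), np.float64(0.0026310204683522975))
pivot (array([0.51920854, 0.02620073, 0.0548562 ]), np.float64(0.0014786034749992068))
```

View pics/c1.png

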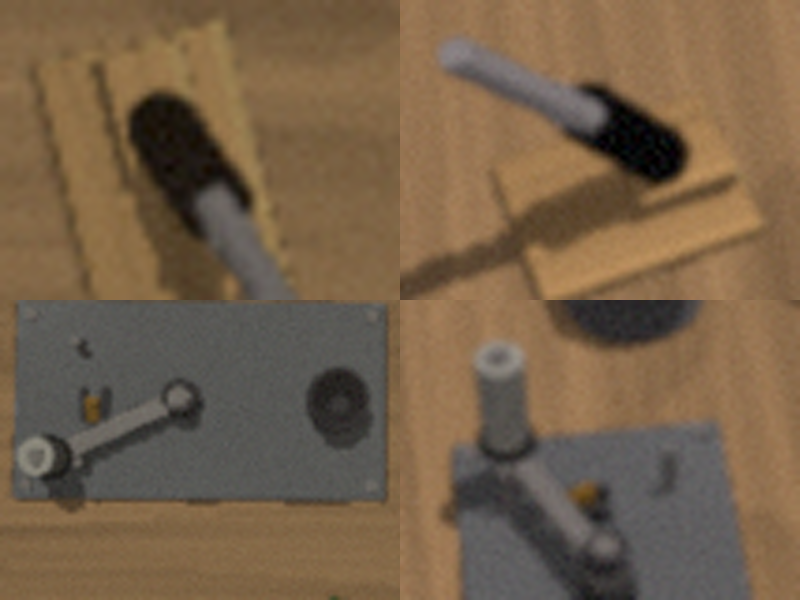

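The close crop confirms it: a plain grey rod in the black tube, tip at native side pixel (217,256) and top pixel (340,238), mouth at about top (328,217). The bench rods are red and green. Next I fit the axis with the 30° constraint and work out the first move.

```bash
cat >> h.py <<'E'
def go(p,yd):
    """turn (deg, about tool x) so tool y aligns (mod pi) with world dir yd, then shifts cm in the turned tool frame to TCP target p"""
    s=readout.get_state(); r=R.from_quat(s['tcp_rot']); M=r.as_matrix()
    y=np.array([yd[0],yd[1],0.])/np.hypot(*yd[:2])
    a=np.arctan2(M[:,2]@y,M[:,1]@y); a=(a+np.pi/2)%np.pi-np.pi/2
    M2=(r*R.from_rotvec([a,0,0])).as_matrix()
    print('turn',round(np.degrees(a),1),'q6',s['qpos'][5].round(2),'shift cm',(M2.T@(np.array(p)-s['eef_pos'])*100).round(2))
    return M2
E
cat > fit.py <<'E'
from h import *
import pickle
from scipy.optimize import least_squares
cs=pickle.load(open('cs.pkl','rb')); T,S=cs['top'],cs['side']
obs=[(T,0,(340.5,237.5)),(T,1,(328.5,217.2)),(S,0,(216.5,255.5)),(S,1,(243,267.5))]
def model(x):
    az=x[2]; a=np.array([.5*np.cos(az),.5*np.sin(az),.866]); m=np.array([x[0],x[1],.095])
    return [m+a*.088,m],a,m
f=lambda x:np.concatenate([proj(c,model(x)[0][i])[0]-np.array(p) for c,i,p in obs])
r=least_squares(f,[.5,-.3,np.pi])
_,a,m=model(r.x); foot=m-a*.080
print('res',r.fun.round(1),'az',np.degrees(r.x[2]),'mouth',m,'axis',a,'tip',m+.09*a)
g=m+a*(.138-.080); print('grasp pt',g)
M=go([g[0],g[1],0.30],[-a[1],a[0]]); print(M.round(3))
print(readout.get_state()['eef_pos'])
E
python3 fit.py
```

```text
res [-1.2 -2.8  0.9  1.7  2.  -0.1 -3.2  0.7] az 191.24647346037824 mouth [ 0.49570117 -0.3035728   0.095     ] axis [-0.49039864 -0.09751498  0.866     ] tip [ 0.45156529 -0.31234915  0.17294   ]
grasp pt [ 0.46725805 -0.30922867  0.145228  ]
turn -31.4 q6 -0.15 shift cm [ -6.84 -97.02   4.65]
[[-0.001 -0.195  0.981]
 [-0.002  0.981  0.195]
 [-1.    -0.002 -0.001]]
[0.23231612 0.63313774 0.23007847]
```

>>> drive_tool:
  steps:
    - [-1.7, 0, 0, -8, 1]
    - [-1.7, 0, 0, -8, 1]
    - [-1.7, 0, 0, -8, 1]
    - [-1.7, 0, 0, -7.4, 1]
    - [0, -4.3, 2, 0, 1]
    - [0, -4.3, 2, 0, 1]
    - [0, -4.3, 2, 0, 1]
    - [0, -4.3, 2, 0, 1]
    - [0, -4.3, 2, 0, 1]
    - [0, -4.3, 2, 0, 1]
  force: 40

```text
time: 1.1
eef_pos: [0.4011, 0.4022, 0.2988]
tcp_rot: [-0.069, 0.704, 0.069, 0.703]
contact_force: [0.2, -0.1, -0.1]
opening: 0.999
```

>>> drive_tool:
  steps:
    - [0, -4.5, 0, 0, 1]
    - [0, -4.5, 0, 0, 1]
    - [0, -4.5, 0, 0, 1]
    - [0, -4.5, 0, 0, 1]
    - [0, -4.5, 0, 0, 1]
    - [0, -4.5, 0, 0, 1]
    - [0, -4.5, 0, 0, 1]
    - [0, -4.5, 0, 0, 1]
    - [0, -4.5, -1, 0, 1]
    - [0, -4.5, -1, 0, 1]

```text
time: 2.1
eef_pos: [0.4682, -0.043, 0.2989]
tcp_rot: [-0.069, 0.704, 0.069, 0.704]
contact_force: [0.9, -0.3, 0.0]
opening: 1.002
```

>>> drive_tool:
  steps:
    - [0, -4.3, -1, 0, 1]
    - [0, -4.3, -1, 0, 1]
    - [0, -4.3, -1, 0, 1]
    - [0, -4.3, -1, 0, 1]
    - [0, -4.3, -1, 0, 1]
    - [0, 0, 0, 0, 1]
    - [0, 0, 0, 0, 1]

```text
time: 2.8
eef_pos: [0.4611, -0.2623, 0.2985]
tcp_rot: [-0.068, 0.704, 0.069, 0.703]
contact_force: [-0.3, -0.2, 0.4]
opening: 1.0
```

```bash
python3 fit.py
python3 - <<'E'
from h import *
import pickle
c=cam('wrist'); pickle.dump(c,open('w.pkl','wb')); print(c['eye'],c['vertical_fov'],K(c),c['orientation'])
cv2.imwrite('pics/w1.png',cv2.resize(c['frame'][:,:,::-1],(800,600),interpolation=cv2.INTER_CUBIC))
E
```

```text
res [-1.2 -2.8  0.9  1.7  2.  -0.1 -3.2  0.7] az 191.24647346037824 mouth [ 0.49570117 -0.3035728   0.095     ] axis [-0.49039864 -0.09751498  0.866     ] tip [ 0.45156529 -0.31234915  0.17294   ]
grasp pt [ 0.46725805 -0.30922867  0.145228  ]
turn -0.1 q6 -2.47 shift cm [-0.16 -4.73 -0.31]
[[-0.001 -0.195  0.981]
 [ 0.002  0.981  0.195]
 [-1.     0.002 -0.001]]
[ 0.4610912  -0.2622671   0.29848641]
[ 0.38807299 -0.27686557  0.4402458 ] 68.56620213763799 281.6398754633304 [-0.0943395  -0.11665664  0.76346495  0.62818195]
```

View pics/w1.png

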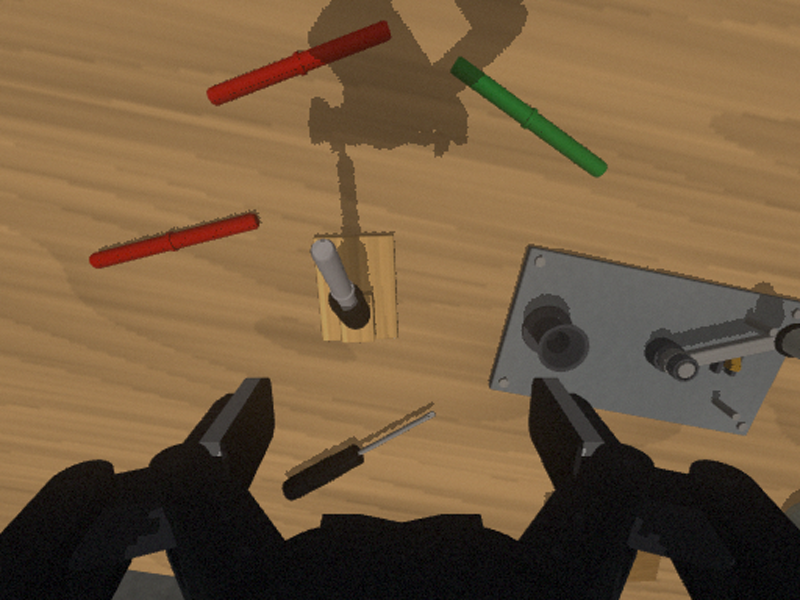

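Wrist view (800 px): rod tip (322,246), rod enters the tube at (345,299), socket mouth (564,347), hinge (684,368). I refit using all three views.

```bash
sed -i "s/^r=least/W=pickle.load(open('w.pkl','rb')); obs+=[(W,0,(206.3,158)),(W,1,(221,192))]*2\nr=least/" fit.py; python3 fit.py
python3 - <<'E'
from h import *
import pickle
cs=pickle.load(open('cs.pkl','rb')); W=pickle.load(open('w.pkl','rb')); s=1.5625
T,S=cs['top'],cs['side']
print('sock W,T,S at .062',atz(W,564/s,347/s,.062),atz(T,399/s,330/s,.062),atz(S,376/s,317/s,.062))
print(tri(W,(564/s,347/s),S,(376/s,317/s)))
print('tip',tri(W,(206.3,158),S,(216.5,255.5)),tri(W,(206.3,158),T,(340.5,237.5)))
E
```

```text
res [-0.8 -2.3  0.4  2.3  1.5  0.3 -4.   0.3  0.4  5.4 -0.7 -6.7  0.4  5.4
 -0.7 -6.7] az 194.12360646003566 mouth [ 0.4939957  -0.30227787  0.095     ] axis [-0.48488578 -0.12200729  0.866     ] tip [ 0.45035598 -0.31325853  0.17294   ]
grasp pt [ 0.46587233 -0.30935429  0.145228  ]
turn -2.9 q6 -2.47 shift cm [-0.14 -4.77 -0.73]
[[-0.001 -0.244  0.97 ]
 [ 0.001  0.97   0.244]
 [-1.     0.002 -0.001]]
[ 0.46130323 -0.26136255  0.29867774]
sock W,T,S at .062 [ 0.51978073 -0.09497979  0.062     ] [ 0.51840227 -0.09629445  0.062     ] [ 0.52045455 -0.09394577  0.062     ]
(array([ 0.52009484, -0.09469144,  0.06229664]), np.float64(0.0010354779665500437))
tip (array([ 0.44707989, -0.31354794,  0.17300135]), np.float64(0.002764847951608061)) (array([ 0.44534668, -0.31380641,  0.17523259]), np.float64(0.0004514953162118308))
```

```bash
cat > fit2.py <<'E'
from h import *
import pickle
from scipy.optimize import least_squares
cs=pickle.load(open('cs.pkl','rb')); T,S=cs['top'],cs['side']; W=pickle.load(open('w.pkl','rb'))
obs=[(T,(340.5,237.5),(328.5,217.2)),(S,(216.5,255.5),(243,267.5)),(W,(206.3,158),(221,192))]
def ax(x): return np.array([np.sin(x[4])*np.cos(x[3]),np.sin(x[4])*np.sin(x[3]),np.cos(x[4])])
def f(x):
    o=[]
    for c,t,m in obs:
        p=proj(c,[x[:3],x[:3]-.09*ax(x)]); d=(p[1]-p[0])/np.linalg.norm(p[1]-p[0])
        o+=list(p[0]-t); e=np.array(m)-p[0]; o.append(e[0]*d[1]-e[1]*d[0])
    return np.array(o+[np.degrees(x[4]-np.pi/6)])
r=least_squares(f,[.446,-.314,.173,np.pi,.52]); x=r.x; a=ax(x)
print('tip',x[:3],'az',np.degrees(x[3]),'tilt',np.degrees(x[4]),'res',r.fun.round(1),'axis',a)
for c,t,m in obs: print(proj(c,[x[:3]-k*a for k in(.08,.09,.1,.11)]).round(1).tolist(),m)
g=x[:3]-a*.032; print('grasp',g); go([g[0],g[1],g[2]-.0187],[-a[1],a[0]])
E
python3 fit2.py
```

```text
tip [ 0.44604834 -0.31351132  0.17696832] az 191.3526248624937 tilt 31.840759654516496 res [-0.  -0.2 -0.1 -1.2 -0.7  2.  -0.3  1.2 -0.6  1.8] axis [-0.51723817 -0.10384852  0.84951761]
[[331.1, 221.7], [330.0, 220.0], [328.9, 218.2], [327.9, 216.4]] (328.5, 217.2)
[[236.0, 266.0], [238.4, 267.3], [240.8, 268.6], [243.1, 269.9]] (243, 267.5)
[[217.4, 183.0], [218.4, 185.2], [219.5, 187.3], [220.4, 189.3]] (221, 192)
grasp [ 0.46259996 -0.31018817  0.14978375]
turn -0.1 q6 -2.47 shift cm [16.75 -4.84 -0.82]
```

>>> drive_tool:
  steps:
    - [0, -2.5, -0.4, 0, 1]
    - [0, -2.3, -0.4, 0, 1]
    - [4, 0, 0, 0, 1]
    - [4, 0, 0, 0, 1]
    - [4, 0, 0, 0, 1]
    - [3, 0, 0, 0, 1]
    - [1.8, 0, 0, 0, 1]
    - [0, 0, 0, 0, 1]
    - [0, 0, 0, 0, 1]

```text
time: 3.75
eef_pos: [0.4637, -0.3094, 0.1319]
tcp_rot: [-0.07, 0.704, 0.07, 0.704]
contact_force: [-0.2, -0.3, 0.6]
opening: 1.0
```

```bash
python3 fit2.py|tail -1
python3 - <<'E'
from h import *
c=cam('wrist'); 
cv2.imwrite('pics/w2.png',cv2.resize(c['frame'][:,:,::-1],(640,480),interpolation=cv2.INTER_CUBIC))
E
```

```text
turn -0.0 q6 -2.54 shift cm [ 0.08 -0.05 -0.12]
```

View pics/w2.png

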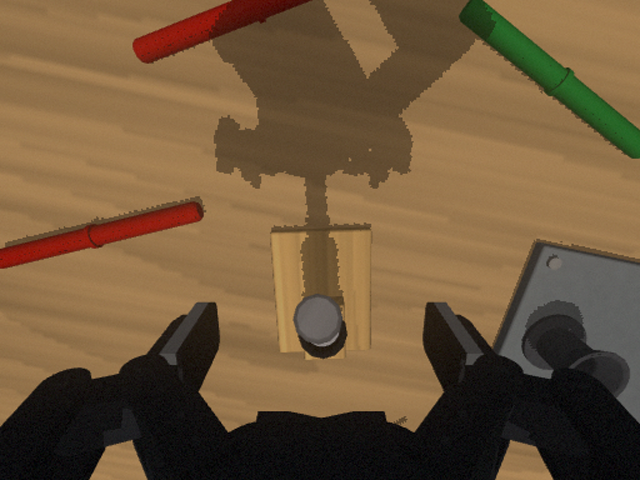

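The rod tip (320,320 in the 640 px view) is centred between the pads and in the jaw plane, so I close.

>>> drive_tool:
  steps:
    - [0, 0, 0, 0, 0]
    - [0, 0, 0, 0, 0]
    - [0, 0, 0, 0, 0]
    - [0, 0, 0, 0, 0]
    - [0, 0, 0, 0, 0]
    - [0, 0, 0, 0, 0]
    - [0, 0, 0, 0, 0]
    - [0, 0, 0, 0, 0]
  force: 50

```text
time: 4.6
eef_pos: [0.463, -0.3103, 0.1316]
tcp_rot: [-0.069, 0.704, 0.07, 0.704]
contact_force: [-1.9, 2.0, 3.9]
opening: 0.177
```

>>> drive_tool:
  steps:
    - [-0.5, 0, -0.29, 0, 0]
    - [-1, 0, -0.58, 0, 0]
    - [-1, 0, -0.58, 0, 0]
    - [-1, 0, -0.58, 0, 0]
    - [-1, 0, -0.58, 0, 0]
    - [-1, 0, -0.58, 0, 0]
    - [-1, 0, -0.58, 0, 0]
    - [-1, 0, -0.58, 0, 0]
    - [-1, 0, -0.58, 0, 0]
    - [0, 0, 0, 0, 0]

```text
time: 5.6
eef_pos: [0.4148, -0.3211, 0.2185]
tcp_rot: [-0.07, 0.703, 0.068, 0.704]
contact_force: [-1.3, -0.8, -1.5]
opening: 0.171
```

>>> drive_tool:
  steps:
    - [-2, 0, 0, 0, 0]
    - [-1, 2, 1, 0, 0]
    - [0, 4, 1, 0, 0]
    - [0, 4, 1, 0, 0]
    - [0, 4, 1, 0, 0]
    - [0, 4, 1, 0, 0]
    - [0, 2, 0, 0, 0]
    - [0, 0, 0, 0, 0]
    - [0, 0, 0, 0, 0]

```text
time: 6.5
eef_pos: [0.4248, -0.1142, 0.2462]
tcp_rot: [-0.07, 0.704, 0.069, 0.704]
contact_force: [0.3, -0.3, -1.0]
opening: 0.172
```

Run:
```python
from h import *
import pickle
s=readout.get_state(); print(s['eef_pos'],s['opening'],s['contact_force'])
n={k:cam(k) for k in('side','top')}; pickle.dump((s,n),open('held.pkl','wb'))
g=s['eef_pos']+[0,0,.0187]; t=[]
for k,c in n.items():
    u,v=proj(c,g-[0,0,.04])[0]; x=int(np.clip(u-50,0,412)); y=int(np.clip(v-75,0,234)); print(k,x,y,'proj grasp',proj(c,g))
    t.append(cv2.resize(c['frame'][y:y+150,x:x+100,::-1],(400,600),interpolation=cv2.INTER_CUBIC))
cv2.imwrite('pics/h1.png',np.hstack(t))
```

```text
[ 0.42481965 -0.11421349  0.24620635] 0.17242805303246148 [ 0.25395868 -0.3169624  -1.02515126]
side 147 94 proj grasp [[195.3731748  157.31955762]]
top 214 171 proj grasp [[265.519377   247.09440111]]
```

View pics/h1.png

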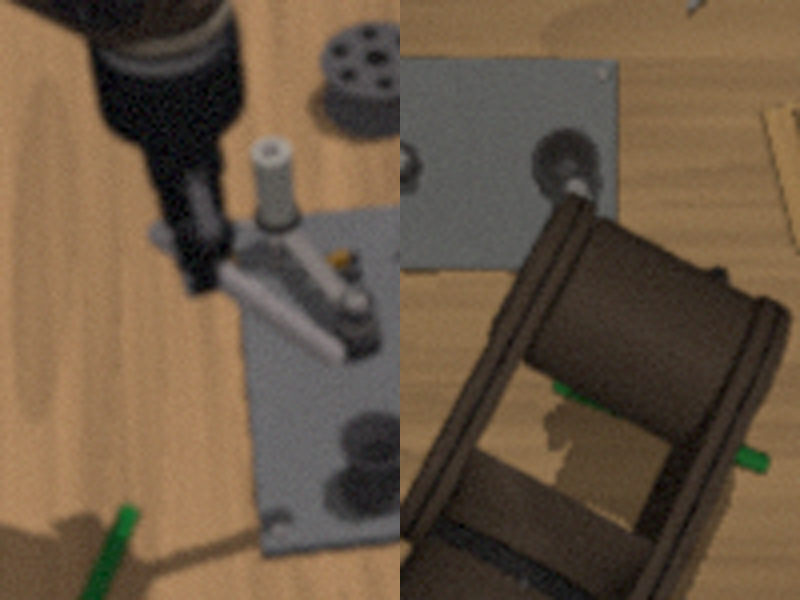

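Run:
```python
from h import *
import pickle
s,n=pickle.load(open('held.pkl','rb'))
M=R.from_quat(s['tcp_rot']).as_matrix(); g=s['eef_pos']+M[:,0]*-.0187; yv=M[:,1]
def pl(c,p):
    e,d=ray(c,*p); return e+d*(((g-e)@yv)/(d@yv))
S=n['side']; F=pl(S,(232.3,181.8)); T=pl(S,(187,153.5))
for nm,p in(('foot',F),('tip',T)):
    d=p-g; print(nm,p,'rel tool xyz',(M.T@d*1000).round(1),np.linalg.norm(d))
v=T-F; print('len',np.linalg.norm(v),'tilt',np.degrees(np.arccos(v[2]/np.linalg.norm(v))))
print('foot proj top',proj(n['top'],F), 'seen',(257.8,217.8)); print(tri(S,(232.3,181.8),n['top'],(257.5,217)))
```

```text
foot [ 0.50257269 -0.09872572  0.15274591] rel tool xyz [112.2   0.   79.3] 0.13735106454705717
tip [ 0.40848064 -0.11745842  0.28250058] rel tool xyz [-17.6  -0.  -16.7] 0.024229350629288278
len 0.1613707008554039 tilt 36.47866789347623
foot proj top [[257.2808749  215.59085878]] seen (257.8, 217.8)
(array([ 0.50068033, -0.09931499,  0.15340056]), np.float64(0.0037226337573778153))
```

>>> drive_tool:
  steps:
    - [0, 0, 0.9, 0, 0]
    - [0, 0, 0.9, 0, 0]
    - [2, 0, 0, 0, 0]
    - [2, 0, 0, 0, 0]
    - [2, 0, 0, 0, 0]
    - [1.5, 0, 0, 0, 0]
    - [1, 0, 0, 0, 0]
    - [0.5, 0, 0, 0, 0]
    - [0, 0, 0, 0, 0]
    - [0, 0, 0, 0, 0]
  force: 40

```text
time: 7.6
eef_pos: [0.443, -0.111, 0.157]
tcp_rot: [-0.069, 0.703, 0.069, 0.704]
contact_force: [-0.1, 0.5, -2.0]
opening: 0.174
```

Run:
```python
from h import *
import pickle
s=readout.get_state(); print(s['eef_pos'],s['contact_force'])
n={k:cam(k) for k in('side','top')}; pickle.dump((s,n),open('held2.pkl','wb'))
t=[]
for k,c in n.items():
    u,v=proj(c,[[.50,-.095,.08]])[0]; x=int(u-40); y=int(v-40); print(k,x,y,proj(c,[[.5195,-.095,.062],[.5195,-.095,.046]]).tolist())
    t.append(cv2.resize(c['frame'][y:y+80,x:x+80,::-1],(400,400),interpolation=cv2.INTER_CUBIC))
cv2.imwrite('pics/h2.png',np.hstack(t))
```

```text
[ 0.4430366  -0.11102727  0.15704257] [-0.11075504  0.54038135 -1.98430781]
side 192 159 [[240.31539195622213, 203.2417007063604], [240.50950568055185, 207.08545386659267]]
top 215 177 [[254.91280500765805, 210.8193419132647], [254.75816707626788, 211.07595366746403]]
```

View pics/h2.png

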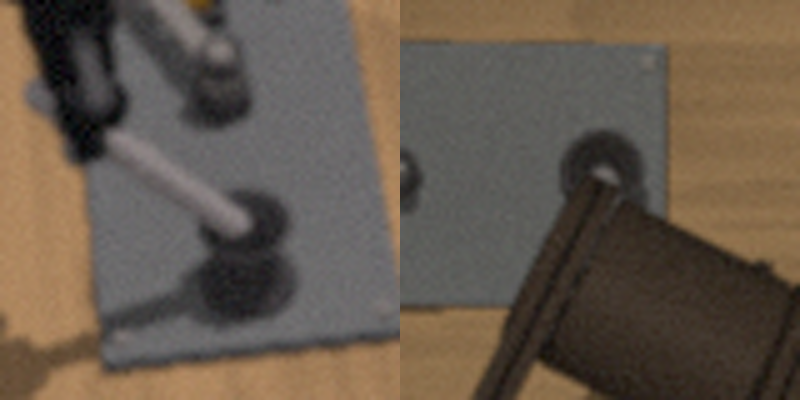

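Side: rod foot (243,222) on the cup mouth's centre (245,220). Top agrees to 2–3 mm. I lower it into the funnel.

>>> drive_tool:
  steps:
    - [0.5, 0, 0.1, 0, 0]
    - [0.5, 0, 0.1, 0, 0]
    - [0.5, 0, 0, 0, 0]
    - [0, 0, 0, 0, 0]
    - [0, 0, 0, 0, 0]
  force: 30

```text
time: 8.2
eef_pos: [0.4454, -0.1105, 0.1417]
tcp_rot: [-0.069, 0.703, 0.069, 0.705]
contact_force: [3.2, 1.2, -1.0]
opening: 0.173
```

>>> drive_tool:
  steps:
    - [-0.1, 0, 0.5, 0, 0]
    - [-0.1, 0, 0.5, 0, 0]
    - [-0.1, 0, 0.5, 0, 0]
    - [-0.1, 0, 0.5, 0, 0]
    - [-0.1, 0, 0.5, 0, 0]
    - [0, 0, 0, 0, 0]

```text
time: 8.8
eef_pos: [0.4682, -0.106, 0.1481]
tcp_rot: [-0.07, 0.706, 0.07, 0.702]
contact_force: [-8.8, -0.4, 10.4]
opening: 0.169
```

>>> drive_tool:
  steps:
    - [-0.2, 0, 0.5, 0, 0]
    - [-0.2, 0, 0.5, 0, 0]
    - [-0.15, 0, 0.5, 0, 0]
    - [0, 0, 0, 0, 0]

```text
time: 9.2
eef_pos: [0.4837, -0.1029, 0.1537]
tcp_rot: [-0.07, 0.705, 0.069, 0.703]
contact_force: [-6.0, -0.7, 8.1]
opening: 0.174
```

Run:
```python
from h import *
import pickle
s=readout.get_state(); print(s['eef_pos'],s['contact_force'])
n={k:cam(k) for k in('side','wrist')}; pickle.dump((s,n),open('held3.pkl','wb'))
S=n['side'];u,v=proj(S,[[.50,-.095,.10]])[0]; x=int(u-40); y=int(v-40); print(x,y)
cv2.imwrite('pics/h3.png',np.hstack([cv2.resize(S['frame'][y:y+80,x:x+80,::-1],(400,400),interpolation=cv2.INTER_CUBIC),cv2.resize(n['wrist']['frame'][84:,56:456,::-1],(400,300))[:,:,:].repeat(1,0) if 0 else cv2.copyMakeBorder(cv2.resize(n['wrist']['frame'][...,::-1],(400,300)),0,100,0,0,0)]))
```

```text
[ 0.48372737 -0.10285332  0.15374005] [-5.96672638 -0.71400116  8.14416236]
192 154
```

View pics/h3.png

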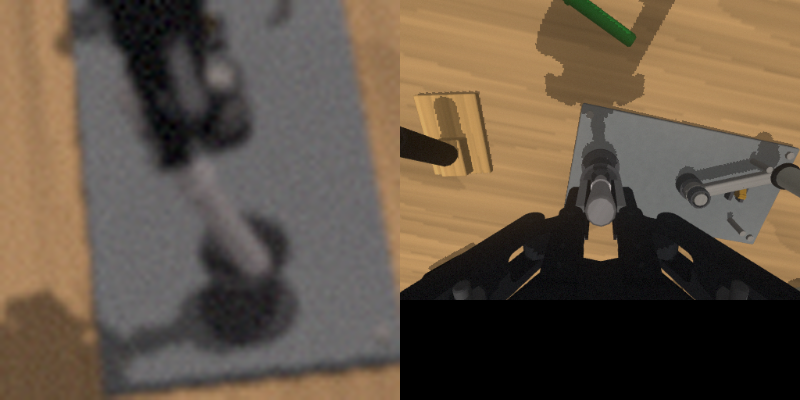

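The rod rotates in the jaws as intended: its foot is in the funnel against the far wall and the lean is down to about 18°. I continue to vertical.

>>> drive_tool:
  steps:
    - [-0.12, 0, 0.5, 0, 0]
    - [-0.1, 0, 0.5, 0, 0]
    - [-0.05, 0, 0.5, 0, 0]
    - [0, 0.05, 0.5, 0, 0]
    - [0, 0, 0.5, 0, 0]
    - [0, 0, 0.5, 0, 0]
    - [0, 0, 0, 0, 0]

```text
time: 10.0
eef_pos: [0.515, -0.097, 0.1586]
tcp_rot: [-0.071, 0.703, 0.069, 0.705]
contact_force: [-4.4, 0.4, 13.7]
opening: 0.175
```

>>> drive_tool:
  steps:
    - [0, 0, 0.3, 0, 0]
    - [0, 0, 0.2, 0, 0]
    - [0.2, 0, 0, 0, 0]
    - [0.3, 0, 0, 0, 0]
    - [0.3, 0, 0, 0, 0]
    - [0, 0, 0, 0, 0]

```text
time: 10.6
eef_pos: [0.5199, -0.0959, 0.1505]
tcp_rot: [-0.07, 0.702, 0.069, 0.705]
contact_force: [-0.8, -0.9, -0.9]
opening: 0.171
```

>>> drive_tool:
  steps:
    - [0.3, 0, 0, 0, 0]
    - [0.3, 0, 0, 0, 0]
    - [0.3, 0, 0, 0, 0]
    - [0.2, 0, 0, 0, 0]
    - [0, 0, 0, 0, 0]

```text
time: 11.1
eef_pos: [0.5173, -0.0949, 0.1344]
tcp_rot: [-0.069, 0.704, 0.07, 0.703]
contact_force: [0.1, -0.4, -1.1]
opening: 0.174
```

>>> drive_tool:
  steps:
    - [0.2, 0, 0, 0, 0]
    - [0.2, 0, 0, 0, 0]
    - [0, 0, 0, 0, 0]

```text
time: 11.4
eef_pos: [0.5177, -0.0951, 0.1312]
tcp_rot: [-0.069, 0.704, 0.069, 0.704]
contact_force: [0.0, 0.2, -2.5]
opening: 0.176
```

>>> drive_tool:
  steps:
    - [0.2, 0, 0, 0, 0]
    - [0.2, 0, 0, 0, 0]
    - [0, 0, 0, 0, 0]

```text
time: 11.7
eef_pos: [0.519, -0.0955, 0.1307]
tcp_rot: [-0.07, 0.703, 0.069, 0.704]
contact_force: [-2.8, 1.5, 10.1]
opening: 0.169
```

Contact reads 10 N up with the foot near the estimated floor height. I release, withdraw straight up and check.

>>> drive_tool:
  steps:
    - [-0.1, 0, 0, 0, 0]
    - [0, 0, 0, 0, 0.4]
    - [0, 0, 0, 0, 0.8]
    - [0, 0, 0, 0, 1]
    - [0, 0, 0, 0, 1]
    - [0, 0, 0, 0, 1]
    - [0, 0, 0, 0, 1]
    - [0, 0, 0, 0, 1]

```text
time: 12.5
eef_pos: [0.5178, -0.0952, 0.1284]
tcp_rot: [-0.069, 0.704, 0.069, 0.704]
contact_force: [0.3, -0.9, 0.5]
opening: 0.999
```

>>> drive_tool:
  steps:
    - [-3, 0, 0, 0, 1]
    - [-4, 0, 0, 0, 1]
    - [-4, 0, 0, 0, 1]
    - [0, 3, 0, 0, 1]
    - [0, 4.5, 0, 0, 1]
    - [0, 4.5, 0, 0, 1]
    - [0, 4.5, 0, 0, 1]
    - [0, 0, 0, 0, 1]
    - [0, 0, 0, 0, 1]

```text
time: 13.4
eef_pos: [0.4855, 0.0673, 0.2386]
tcp_rot: [-0.07, 0.703, 0.07, 0.704]
contact_force: [0.6, 0.2, 0.2]
opening: 1.003
```

Run:
```python
from h import *
import pickle
s=readout.get_state(); print(s['eef_pos'],s['contact_force'],s['qpos'])
n={k:cam(k) for k in('side','top','wrist')}; pickle.dump((s,n),open('rel.pkl','wb'))
t=[]
for k in('side','top'):
    c=n[k];u,v=proj(c,[[.52,-.08,.10]])[0]; x=int(u-50); y=int(v-37); print(k,x,y,proj(c,[[.5195,-.095,.187],[.5195,-.095,.062]]).tolist())
    t.append(cv2.resize(c['frame'][y:y+75,x:x+100,::-1],(400,300),interpolation=cv2.INTER_CUBIC))
w=cv2.resize(n['wrist']['frame'][...,::-1],(400,300))
d=n['side']; u,v=proj(d,[[.49,.1,.08]])[0]; x=int(u-50);y=int(v-37); print('idl',x,y)
t2=cv2.resize(d['frame'][y:y+75,x:x+100,::-1],(400,300),interpolation=cv2.INTER_CUBIC)
cv2.imwrite('pics/r1.png',np.vstack([np.hstack(t),np.hstack([w,t2])]))
```

```text
[0.48553032 0.06727696 0.23860187] [0.58765137 0.2356395  0.22004472] [-6.93532423e-02 -1.36798167e-01  2.01202495e+00 -5.83088413e-04
  1.26591114e+00 -1.83868223e+00]
side 189 152 [[238.65409718623417, 170.3454846130997], [240.31539195622213, 203.2417007063604]]
top 199 172 [[256.2904596732403, 208.53321213101884], [254.91280500765805, 210.8193419132647]]
idl 171 108
```

View pics/r1.png

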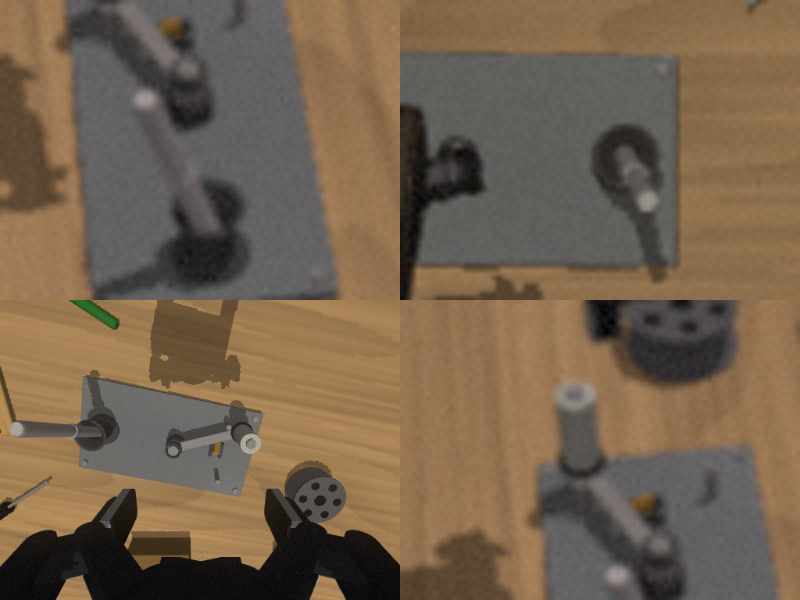

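Run:
```python
from h import *
import pickle
s,n=pickle.load(open('rel.pkl','rb')); S,T,W=n['side'],n['top'],n['wrist']
print(tri(S,(225.4,176.7),T,(261,222)),tri(S,(225.4,176.7),W,(23,165)))
# ring: side (190,178) wrist (78,432)
print('ring',tri(S,(189+190/4,152+178/4),W,(78*1.28,132*1.28)))
print('emerge',tri(S,(189+206/4,152+232/4),W,(100*1.28,131*1.28)))
```

```text
(array([ 0.48595003, -0.10725746,  0.18329162]), np.float64(0.0017803959367272528)) (array([ 0.48684603, -0.10523653,  0.18099359]), np.float64(0.0001225851477616076))
ring (array([ 0.50965953, -0.09645956,  0.09209116]), np.float64(0.00219919774069319))
emerge (array([ 0.51967197, -0.09297449,  0.03130079]), np.float64(0.000914578104273799))
```

The check shows a fault: the rod has its foot in the bore on the floor (foot z about 0.018), but it leans about 12° towards the robot, tip at (0.487,-0.106,0.182). I'll straighten it with the jaws turned into the lean plane so the flat pads align it vertically.

>>> drive_tool:
  steps:
    - [0, 0, 0, 8.3, 1]
    - [0, 0, 0, 8.3, 1]
    - [0, 0, 0, 8.3, 1]
    - [0, 0, 0, 8.3, 1]
    - [0, 0, 0, 8.3, 1]
    - [0, 0, 0, 8.3, 1]
    - [0, 0, 0, 8.3, 1]
    - [0, 0, 0, 8.3, 1]
    - [0, 0, 0, 8.3, 1]
    - [0, 0, 0, 8.3, 1]

```text
time: 14.55
eef_pos: [0.4861, 0.065, 0.2384]
tcp_rot: [0.417, 0.571, -0.417, 0.571]
contact_force: [0.9, -1.1, -0.0]
opening: 1.002
```

Run:
```python
from h import *
import pickle
n=pickle.load(open('rel.pkl','rb'))[1]
t=np.array([.4865,-.106,.182]); f=np.array([.5215,-.094,.018]); h=(t-f); print(np.degrees(np.arctan2(h[1],h[0])),np.degrees(np.arctan2(np.hypot(*h[:2]),h[2])),np.linalg.norm(h))
p=f+h*(.145-f[2])/h[2]; print(p)
M=go([p[0],p[1],.2386],h); print(M.round(3)); go([p[0],p[1],.128],h); go([.5195,-.095,.128],h)
```

```text
-161.07535558394875 12.713632163272992 0.168121979526771
[ 0.49439634 -0.10329268  0.145     ]
turn -1.2 q6 -0.38 shift cm [-0.02 -4.67 16.19]
[[-0.     0.946  0.324]
 [-0.     0.324 -0.946]
 [-1.    -0.     0.   ]]
turn -1.2 q6 -0.38 shift cm [11.04 -4.67 16.19]
turn -1.2 q6 -0.38 shift cm [11.04 -2.03 16.22]
```

>>> drive_tool:
  steps:
    - [0, -1.2, 4, -1.2, 1]
    - [0, -1.2, 4, 0, 1]
    - [0, -1.2, 4, 0, 1]
    - [0, -1.1, 4.2, 0, 1]
    - [0, 0, 0, 0, 1]
    - [3, 0, 0, 0, 1]
    - [3, 0, 0, 0, 1]
    - [3, 0, 0, 0, 1]
    - [2, 0, 0, 0, 1]
    - [0, 0, 0, 0, 1]
  force: 25

```text
time: 15.55
eef_pos: [0.4918, -0.1012, 0.1249]
tcp_rot: [0.408, 0.58, -0.409, 0.574]
contact_force: [-0.7, -0.4, -0.4]
opening: 1.001
```

>>> drive_tool:
  steps:
    - [0, 0, 0, 0, 0.35]
    - [0, 0, 0, 0, 0.35]
    - [0, 0, 0, 0, 0.35]
    - [0, 0, 0, 0, 0.35]
    - [0, 0, 0, 0, 0.35]
    - [0, 0, 0, 0, 0.35]

```text
time: 16.15
eef_pos: [0.4946, -0.1018, 0.1289]
tcp_rot: [0.408, 0.577, -0.408, 0.577]
contact_force: [-0.0, 0.3, 0.2]
opening: 0.351
```

>>> drive_tool:
  steps:
    - [0, 0.5, 0, 0, 0.35]
    - [0, 0.5, 0, 0, 0.35]
    - [0, 0.5, 0, 0, 0.35]
    - [0, 0.5, 0, 0, 0.35]
    - [0, 0.4, 0, 0, 0.35]
    - [0, 0.2, 0, 0, 0.35]
    - [0, 0, 0, 0, 0.35]

```text
time: 16.85
eef_pos: [0.5192, -0.0931, 0.1285]
tcp_rot: [0.408, 0.577, -0.408, 0.577]
contact_force: [0.4, 0.9, 0.1]
opening: 0.35
```

>>> drive_tool:
  steps:
    - [0, 0, 0, 0, 0.2]
    - [0, 0, 0, 0, 0]
    - [0, 0, 0, 0, 0]
    - [0, 0, 0, 0, 0]
    - [0, 0, 0, 0, 0]
    - [0, 0, 0, 0, 0]

```text
time: 17.45
eef_pos: [0.5189, -0.0932, 0.1285]
tcp_rot: [0.408, 0.577, -0.408, 0.577]
contact_force: [0.7, -0.5, -0.5]
opening: 0.177
```

Run:
```python
from h import *
import pickle
s=readout.get_state(); print(s['eef_pos'],s['contact_force'],R.from_quat(s['tcp_rot']).as_matrix().round(3)[:,0])
n={k:cam(k) for k in('side','top','wrist')}; pickle.dump((s,n),open('reg.pkl','wb'))
c=n['side'];u,v=proj(c,[[.52,-.095,.11]])[0]; x=int(u-40); y=int(v-37); print(x,y,proj(c,[[.5195,-.095,.187],[.5195,-.095,.062]]).tolist(),proj(n['wrist'],[.5195,-.095,.187])/1.28)
cv2.imwrite('pics/g1.png',np.hstack([cv2.resize(c['frame'][y:y+75,x:x+100,::-1],(400,300),interpolation=cv2.INTER_CUBIC),cv2.resize(n['wrist']['frame'][...,::-1],(400,300))]))
```

```text
[ 0.51890898 -0.09316696  0.12854981] [ 0.71454363 -0.534543   -0.50352758] [ 0.  0. -1.]
199 154 [[238.65409718623417, 170.3454846130997], [240.31539195622213, 203.2417007063604]] [[197.609353   255.75205576]]
```

View pics/g1.png

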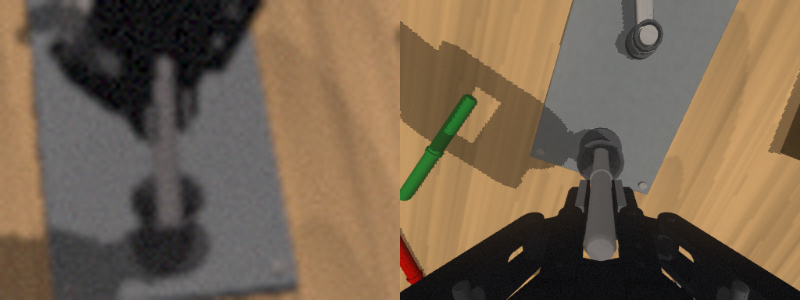

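The rod is now near vertical: in the side crop it runs (165,60)→(168,225), with the ring and cup in line. Tip error is at most a few mm, so I open slowly.

>>> drive_tool:
  steps:
    - [0, 0, 0, 0, 0.2]
    - [0, 0, 0, 0, 0.22]
    - [0, 0, 0, 0, 0.24]
    - [0, 0, 0, 0, 0.28]
    - [0, 0, 0, 0, 0.35]
    - [0, 0, 0, 0, 0.5]
    - [0, 0, 0, 0, 0.7]
    - [0, 0, 0, 0, 1]
    - [0, 0, 0, 0, 1]
    - [0, 0, 0, 0, 1]

```text
time: 18.6
eef_pos: [0.5189, -0.0931, 0.1285]
tcp_rot: [0.408, 0.577, -0.408, 0.577]
contact_force: [0.1, -0.3, 0.1]
opening: 0.997
```

```bash
cat > vert.py <<'E'
from h import *
import pickle,sys
# grey-bright rod tip: compare wrist image against expected standing tip
s=readout.get_state(); n={k:cam(k) for k in('side','top','wrist')}; pickle.dump((s,n),open(sys.argv[1]+'.pkl','wb'))
a=pickle.load(open('reg.pkl','rb'))[1]['side']['frame'].astype(int); b=n['side']['frame'].astype(int)
for v in range(168,200,4): # bright row profile centre, side view
    for nm,f in(('before',a),('now',b)):
        r=f[v,225:252].sum(1)/3.; w=np.clip(r-np.percentile(r,60),0,None); print(v,nm,(225+(w*np.arange(27)).sum()/w.sum()).round(1),end='  ')
    print()
E
python3 vert.py v1
```

```text
168 before 232.5  168 now 247.0  
172 before 241.5  172 now 247.2  
176 before 244.4  176 now 247.2  
180 before 245.6  180 now 245.0  
184 before 239.6  184 now 243.8  
188 before 240.4  188 now 242.7  
192 before 235.8  192 now 236.3  
196 before 235.2  196 now 231.3
```

>>> drive_tool:
  steps:
    - [-3, 0, 0, 0, 1]
    - [-4, 0, 0, 0, 1]
    - [-4, 0, 0, 0, 1]
    - [0, 0, -4, 0, 1]
    - [0, 0, -4, 0, 1]
    - [0, 0, -4, 0, 1]
    - [0, 0, -4, 0, 1]
    - [0, 0, 0, 0, 1]
    - [0, 0, 0, 0, 1]

```text
time: 19.65
eef_pos: [0.4655, 0.0582, 0.2387]
tcp_rot: [0.408, 0.577, -0.408, 0.578]
contact_force: [0.6, 1.1, -0.5]
opening: 1.0
```

Run:
```python
from h import *
import pickle
s=readout.get_state(); print(s['eef_pos'],s['qpos'])
n={k:cam(k) for k in('side','top','wrist')}; pickle.dump((s,n),open('rel2.pkl','wb'))
t=[]
for k in('side','top'):
    c=n[k];u,v=proj(c,[[.52,-.095,.11]])[0]; x=int(u-32); y=int(v-24); print(k,x,y,proj(c,[[.5195,-.095,.187],[.5195,-.095,.062]]).tolist())
    t.append(cv2.resize(c['frame'][y:y+48,x:x+64,::-1],(400,300),interpolation=cv2.INTER_CUBIC))
# idler rows: wrist full, side idler
w=cv2.resize(n['wrist']['frame'][...,::-1],(400,300)); print(proj(n['wrist'],[[.5195,-.095,.187],[.5195,-.095,.062]])/1.28)
d=n['side']; u,v=proj(d,[[.49,.09,.08]])[0]; x=int(u-32);y=int(v-24); print('idl',x,y)
cv2.imwrite('pics/r2.png',np.vstack([np.hstack(t),np.hstack([w,cv2.resize(d['frame'][y:y+48,x:x+64,::-1],(400,300),interpolation=cv2.INTER_CUBIC)])]))
```

```text
[0.46553424 0.05824826 0.23867704] [-9.20508024e-02 -1.89165783e-01  2.05729216e+00 -4.44959665e-04
  1.27280090e+00 -4.33355741e-01]
side 207 167 [[238.65409718623417, 170.3454846130997], [240.31539195622213, 203.2417007063604]]
top 223 185 [[256.2904596732403, 208.53321213101884], [254.91280500765805, 210.8193419132647]]
[[199.1490734  295.40057563]
 [199.47751838 227.08498646]]
idl 189 124
```

View pics/r2.png

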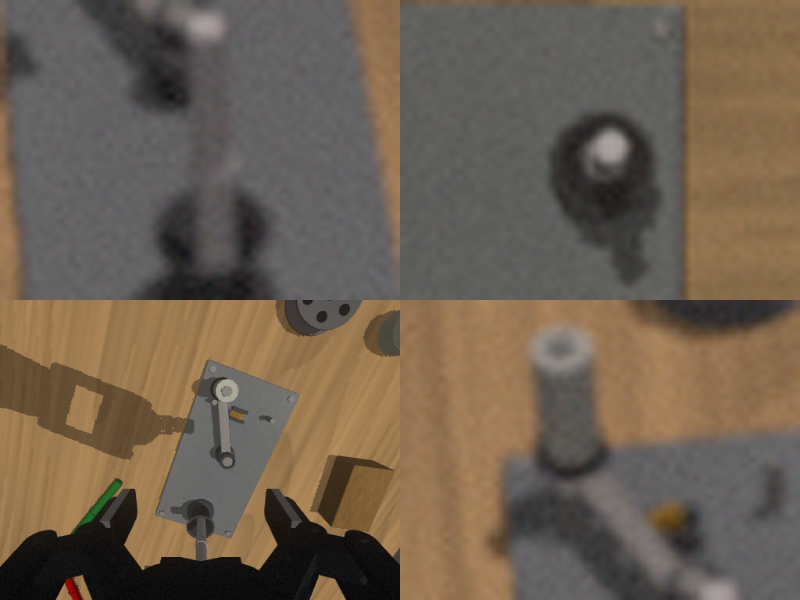

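Seated and upright: tip seen at side (240.1,171.0) and top (256.3,208.7) against (238.7,170.3) and (256.3,208.5) predicted. In the wrist view the roller top is at (225,390) and the hinge at (227,461), both 400 px-tile coordinates. Next is the tension arm.

```bash
cat > idl.py <<'E'
from h import *
import pickle
s,n=pickle.load(open('rel2.pkl','rb')); S,T,W=n['side'],n['top'],n['wrist']; c0=pickle.load(open('cs.pkl','rb'))['top']
I=np.mean([atz(S,215.1,132,.110),atz(W,288,115,.110),atz(c0,175.7,226.7,.110)],0)
print(atz(S,215.1,132,.110),atz(W,288,115,.110),atz(c0,175.7,226.7,.110))
P=np.mean([atz(W,290.6,206,.052),atz(c0,213.3,211,.052)],0); print(atz(W,290.6,206,.052),atz(c0,213.3,211,.052))
v=I-P; v[2]=0; print('I',I,'P',P,'r',np.linalg.norm(v),np.degrees(np.arctan2(v[1],v[0])))
v*=.110/np.linalg.norm(v); P=(I+P)/2-v/2  # balance
for t in(0,.1,.2,.3,.4,.5,.6,.65,.7,.8):
    c,sn=np.cos(-t),np.sin(-t); w=np.array([c*v[0]-sn*v[1],sn*v[0]+c*v[1]]); p=P[:2]+w; tg=np.array([w[1],-w[0]])/.11
    print(t,p.round(4),'tangent az',np.degrees(np.arctan2(tg[1],tg[0])).round(1),end=' '); go([*p,.066],tg)
E
python3 idl.py
```

```text
[0.47617632 0.12549315 0.11      ] [0.47296711 0.1294462  0.11      ] [0.47318685 0.12390348 0.11      ]
[0.52231181 0.02901669 0.052     ] [0.51918269 0.02591864 0.052     ]
I [0.47411009 0.12628094 0.11      ] P [0.52074725 0.02746766 0.052     ] r 0.1092661384747387 115.26602480739562
0 [0.474  0.1266] tangent az 25.3 turn -5.9 q6 -0.43 shift cm [17.25  3.69 -5.98]
0.1 [0.4841 0.1308] tangent az 19.5 turn -0.2 q6 -0.43 shift cm [17.25  4.17 -6.37]
0.2 [0.4947 0.134 ] tangent az 13.8 turn 5.6 q6 -0.43 shift cm [17.25  4.61 -6.81]
0.3 [0.5054 0.136 ] tangent az 8.1 turn 11.3 q6 -0.43 shift cm [17.25  5.01 -7.29]
0.4 [0.5164 0.137 ] tangent az 2.3 turn 17.0 q6 -0.43 shift cm [17.25  5.35 -7.81]
0.5 [0.5274 0.1369] tangent az -3.4 turn 22.8 q6 -0.43 shift cm [17.25  5.64 -8.36]
0.6 [0.5383 0.1357] tangent az -9.1 turn 28.5 q6 -0.43 shift cm [17.25  5.88 -8.94]
0.65 [0.5437 0.1347] tangent az -12.0 turn 31.3 q6 -0.43 shift cm [17.25  5.98 -9.24]
0.7 [0.5491 0.1335] tangent az -14.8 turn 34.2 q6 -0.43 shift cm [17.25  6.06 -9.54]
0.8 [0.5596 0.1301] tangent az -20.6 turn 39.9 q6 -0.43 shift cm [ 17.25   6.17 -10.15]
```

>>> drive_tool:
  steps:
    - [0, 1.2, -2, -5.9, 1]
    - [0, 1.2, -2, 0, 1]
    - [0, 1.3, -2, 0, 1]
    - [0, 0, 0, 0, 1]
    - [4, 0, 0, 0, 1]
    - [4, 0, 0, 0, 1]
    - [4, 0, 0, 0, 1]
    - [3.2, 0, 0, 0, 1]
    - [2, 0, 0, 0, 1]
    - [0, 0, 0, 0, 1]

```text
time: 20.8
eef_pos: [0.4733, 0.1258, 0.063]
tcp_rot: [0.377, 0.599, -0.38, 0.595]
contact_force: [-0.1, 0.8, -0.5]
opening: 1.001
```

>>> drive_tool:
  steps:
    - [0, 0, 0, 0, 0.6]
    - [0, 0, 0, 0, 0.3]
    - [0, 0, 0, 0, 0.2]
    - [0, 0, 0, 0, 0.2]
    - [0, 0, 0, 0, 0.2]
    - [0, 0, 0, 0, 0.2]
    - [0, 0, 0, 0, 0.2]
  force: 50

```text
time: 21.5
eef_pos: [0.4758, 0.127, 0.0679]
tcp_rot: [0.377, 0.598, -0.378, 0.598]
contact_force: [-4.0, -2.0, 6.2]
opening: 0.314
```

```bash
python3 idl.py | sed -n 4,13p; python3 -c "
from h import *
s=readout.get_state();print(s['contact_force'],s['opening'],s['time'])"
```

```text
0 [0.474  0.1266] tangent az 25.3 turn 0.2 q6 -0.39 shift cm [ 0.19 -0.19 -0.04]
0.1 [0.4841 0.1308] tangent az 19.5 turn 5.9 q6 -0.39 shift cm [ 0.19  0.91 -0.08]
0.2 [0.4947 0.134 ] tangent az 13.8 turn 11.6 q6 -0.39 shift cm [ 0.19  1.99 -0.22]
0.3 [0.5054 0.136 ] tangent az 8.1 turn 17.4 q6 -0.39 shift cm [ 0.19  3.06 -0.47]
0.4 [0.5164 0.137 ] tangent az 2.3 turn 23.1 q6 -0.39 shift cm [ 0.19  4.1  -0.83]
0.5 [0.5274 0.1369] tangent az -3.4 turn 28.8 q6 -0.39 shift cm [ 0.19  5.09 -1.29]
0.6 [0.5383 0.1357] tangent az -9.1 turn 34.6 q6 -0.39 shift cm [ 0.19  6.03 -1.85]
0.65 [0.5437 0.1347] tangent az -12.0 turn 37.4 q6 -0.39 shift cm [ 0.19  6.48 -2.16]
0.7 [0.5491 0.1335] tangent az -14.8 turn 40.3 q6 -0.39 shift cm [ 0.19  6.92 -2.5 ]
0.8 [0.5596 0.1301] tangent az -20.6 turn 46.0 q6 -0.39 shift cm [ 0.19  7.73 -3.23]
[-4.03259972 -2.03590792  6.22160565] 0.3135934263109639 21.5
```

>>> drive_tool:
  steps:
    - [-0.1, 0.55, -0.014, 2.87, 0.2]
    - [-0.1, 0.55, -0.014, 2.87, 0.2]
    - [0, 0.55, -0.014, 2.87, 0.2]
    - [0, 0.55, -0.014, 2.87, 0.2]
    - [0, 0.55, -0.014, 2.87, 0.2]
    - [0, 0.55, -0.014, 2.87, 0.2]
    - [0, 0.55, -0.014, 2.87, 0.2]
    - [0, 0.55, -0.014, 2.87, 0.2]
    - [0, 0, 0, 0, 0.2]

```text
time: 22.4
eef_pos: [0.5168, 0.1367, 0.068]
tcp_rot: [0.486, 0.51, -0.491, 0.512]
contact_force: [-3.5, -13.5, 0.8]
opening: 0.315
```

>>> drive_tool:
  steps:
    - [0, 0.55, 0.05, 2.87, 0.2]
    - [0, 0.55, 0.05, 2.87, 0.2]
    - [0, 0.55, 0.04, 2.87, 0.2]
    - [0, 0.55, 0, 2.87, 0.2]
    - [0, 0.55, 0, 2.87, 0.2]
    - [0, 0.3, 0, 1.6, 0.2]
    - [0, 0, 0, 0, 0.2]
    - [0, 0, 0, 0, 0.2]

```text
time: 23.2
eef_pos: [0.5457, 0.1337, 0.068]
tcp_rot: [-0.551, -0.439, 0.558, -0.44]
contact_force: [-7.9, -10.0, 2.8]
opening: 0.313
```

Run:
```python
from h import *
import pickle
s=readout.get_state(); print(s['eef_pos'],s['contact_force'],s['wrist_torque'],s['time'])
P=np.array([.5207,.0272]); v=s['eef_pos'][:2]-P; print('r',np.linalg.norm(v),'angle',np.radians(115.27)-np.arctan2(v[1],v[0]))
n={k:cam(k) for k in('side','wrist','top')}; pickle.dump((s,n),open('push.pkl','wb'))
c=n['side'];T=n['top']
cv2.imwrite('pics/p1.png',np.vstack([np.hstack([cv2.resize(c['frame'][105:180,180:280,::-1],(400,300),interpolation=cv2.INTER_CUBIC),cv2.resize(n['wrist']['frame'][...,::-1],(400,300))]),np.hstack([cv2.resize(c['frame'][75:315,80:400,::-1],(400,300)),cv2.resize(T['frame'][80:320,80:400,::-1],(400,300))])]))
```

```text
[0.54568215 0.13372112 0.06799493] [-7.91634444 -9.99520452  2.77117694] [-1.25450513  0.56036273  0.72871669] 23.2
r 0.10941141407553101 angle 0.6714090231705032
```

View pics/p1.png

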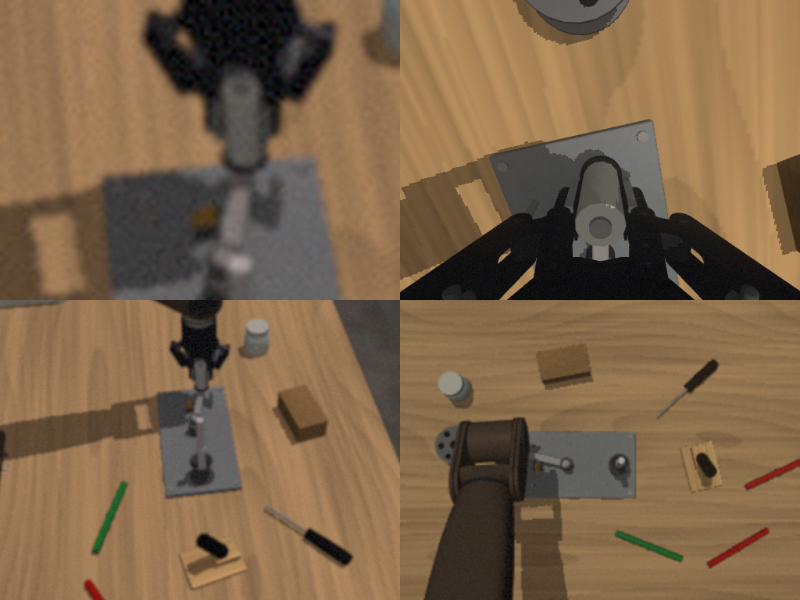

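The roller is between the pads (tile wrist (600,225)). The arm is at about 0.67 rad, past the pawl and short of the stop. The spindle stands upright in the cup and the bystanders are where they were. I relieve a little side load and settle.

>>> drive_tool:
  steps:
    - [0, 0.1, 0.1, -1, 0.2]
    - [0, 0, 0, 0, 0.2]
    - [0, 0, 0, 0, 0.2]
    - [0, 0, 0, 0, 0.2]
    - [0, 0, 0, 0, 0.2]
    - [0, 0, 0, 0, 0.2]
    - [0, 0, 0, 0, 0.2]
    - [0, 0, 0, 0, 0.2]
    - [0, 0, 0, 0, 0.2]

```text
time: 24.25
eef_pos: [0.5452, 0.1338, 0.068]
tcp_rot: [-0.548, -0.444, 0.554, -0.442]
contact_force: [-10.5, -6.3, 5.1]
opening: 0.318
```

Run:
```python
from h import *
import pickle
s=readout.get_state(); print(s['eef_pos'],s['contact_force'],s['wrist_torque'],s['time'],s['opening'])
P=np.array([.5207,.0272]); v=s['eef_pos'][:2]-P; print('angle',np.radians(115.27)-np.arctan2(v[1],v[0]))
# bystander/spindle change between first and present side pictures, right part without the arm
a=pickle.load(open('cs.pkl','rb'))['side']['frame'].astype(int); b=cam('side')['frame'].astype(int)
for nm,(x0,y0,x1,y1) in dict(carton=(300,140,345,190),jar=(272,88,300,122),driver=(288,236,365,290),reel=(225,98,258,128)).items(): print(nm,np.abs(a-b)[y0:y1,x0:x1].mean().round(1))
```

```text
[0.54522576 0.13382844 0.06797888] [-10.52535229  -6.25186446   5.14258443] [-0.86661213  0.90047996  0.23188415] 24.25 0.31795186238502954
angle 0.6671239070910606
carton 5.6
jar 6.2
driver 6.4
reel 46.1
```

```bash
python3 -c "
from h import *
print(sign_off())"
```

```text
the job is handed in; nothing more can be done
None
```

I finished the job and handed it in at about 24 s of the 51 s allowed. The spindle stands upright in the socket cup and is released. The gripper is holding the tension arm compressed past the click.

- **Spindle:** I pulled it out along its axis and worked it into the socket. My first release failed: the spindle leaned about 12° in the bore with its foot on the floor. I regripped it with the jaws in the lean plane, straightened it and let go again. Afterwards its tip was within about 1.5 pixels of the predicted seated, upright position in both the side and top pictures. It still looked upright in the picture taken while I was holding the arm back.
- **Tension arm:** I gripped the idler roller and swung the arm back to about 0.67 rad. That is past the click at about 0.5 and short of the stop at 0.80. About 12 N of force was on the gripper in the plane of the bench, which fits me carrying the spring rather than the pawl. The angle comes from the gripper position and my estimate of the hinge position, because the joint itself gave no reading.
- **Bystanders:** The carton, jar and screwdriver showed only noise-level change in the side picture. The same check could not be made for the empty reel because the gripper hid it. It was partly visible in the last wrist and top pictures, about where it started, and the gripper never went as low as the reel near it.

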